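# Put the bench air line into service

### The job

Put the air line on this bench into service: first screw the needle valve (steel T-bar) shut, clockwise from above, until you feel it stop on its seat, and leave it shut while you swing the shut-off lever (black flat handle) counter-clockwise to its fully open stop. Then open the needle valve counter-clockwise by half a turn from its seat and let go. Leave the other things on the bench where they are.

Things in the scene. Friction and masses are not known exactly. Their poses are not given: they have to be found in the camera images.
- manifold: Fixed air manifold: grey base plate 110 x 400 x 10 mm with an aluminium pipe (22 mm, axis at height 38 mm) along its y axis and two square blocks 46 mm wide, top at height 60 mm, at y = +100 and -100 mm. One block carries the needle valve, the other the shut-off valve; which is which varies. Origin: centre of the plate's underside; z up.
- needle_bar (a point): Centre of the needle valve's dark steel T-bar: 52 mm long (its x axis), 12 mm thick (y), 26 mm tall (z up), spanning heights 104 to 130 mm above the bench. Turns about the vertical through this point, on a 10 mm stem over a round brass bonnet (30 mm wide, top at height 93 mm). Where the bar meets its seat differs each time: it cannot be seen, only felt. Looks the same after half a turn.
- needle (a joint): Opening angle of the needle valve in rad: 0 = shut on its seat (hard stop), growing as the bar turns counter-clockwise seen from above; half a turn open = 3.14. Friction about 0.07 N m; stays where it is left.
- shutoff_axis (a point): On the vertical turning axis of the shut-off valve, at the height of the middle of its lever, about 92 mm above the bench. Its axes are those of the fixed valve: the lever points along its +x when shut and along its +y (along the pipe) when fully open.
- shutoff_grip (a point): Point on the shut-off lever 75 mm from its turning axis, mid-width and mid-height, about 92 mm above the bench. x axis points outwards along the lever. The lever is a flat black plastic grip, from 18 to 98 mm from the turning axis, 16 mm wide and 14 mm thick, with 24 mm or more free space below it.
- shutoff (a joint): Angle of the shut-off lever in rad: 0 = shut (across the pipe), 1.571 = fully open (along the pipe, hard stop), growing counter-clockwise seen from above. Friction about 0.18 N m; stays where it is left.
- parts_bin: Bystander: blue open bin 100 x 160 x 50 mm with small metal parts; origin at the centre of its underside.
- glue_bottle: Bystander: small white bottle, 34 mm wide and 100 mm tall; origin at the centre of its underside.
- screwdriver: Bystander: screwdriver with a black handle, about 200 mm long, lying on the bench.
- housing: Bystander: aluminium housing block 60 x 45 x 30 mm; origin at the centre of its underside.

How it is judged:
By the outcome, as a careful person would: the job done as asked, in the order asked, and still so for the second after the job is handed in, with the robot touching nothing.
It also fails if it takes over 72 s, if anything falls off the work surface, if the arm or the gripper's body presses on something with over 40 N, if the wrist force passes 120 N, or if a joint passes its speed limit or range.

### The arm

A 6-joint arm with a two-finger parallel gripper is mounted at the origin on the work surface. World frame = base frame: x ahead of the robot, y to its left, z up, the work surface at z = 0. Lengths are in mm, angles in degrees, forces in N, time in s.
With the tool pointing down it reaches from about 350 to 850 mm from the base axis. Payload 8.1 kg.
Tool frame: the origin (TCP) lies at the very end of the fingers, on their centre line; the grasp point (between the pads) lies 19 mm behind it; z points along the fingers, y is the direction in which the jaws open and shut (so a half turn about z gives the same grasp; the last joint's range is limited). The gripper opens to 85 mm and grips with 20 to 120 N. Pads are 22 mm wide; open, the fingers measure 114 mm over their backs; the gripper's body (76 mm by 85 mm) begins 54 mm behind the grasp point. The pads swing forward as they close: fully open they stand 13 mm farther back than shut.
Start: joints at [-81.211, 7.471, 85.268, -0, 87.261, -4.893], TCP at [141.942, -582.973, 231.292] pointing down, gripper open.
Joint ranges: [-169.43, 169.43], [-51.17, 129.36], [1.28, 143.12], [-76.62, 256.62], [0, 156.53], [-152.29, 152.29]. Speed limits (degrees/s): [136.94, 136.94, 159.86, 180, 180, 180].

### API

Orientations are given as [roll, pitch, yaw] about the fixed x, y, z axes, in that order (R = Rz(yaw) Ry(pitch) Rx(roll)).
In Python, from bench import r, eyes gives the robot as it stands. The module is installed in compiled form; this text tells all that it offers.
- The arm moves only by the tool play_rows, never from a script. Its argument "deltas" is a list of rows, each a list of 3 entries, a list of its own where there are three numbers: the shift along the tool's x, y, z in m, then the turn, a rotation vector about the tool's x, y, z in rad, then the closure, from 0 (fully open) to 1 (shut). A call has 1 to 8 rows; each row shifts and turns the pose as measured when the row begins, along the tool's axes as they then stand; what a row does not reach is not made up. A row lasts 1/8 s, in which the tool goes at most 62.5 mm and 10.7 degrees, less where a joint would pass 70% of its speed; a pose out of reach is approached as far as the arm can. A call with a gripper value outside its range is refused whole. The fingers move at their own pace and stop on an object; "force" is the grip in N (left out, the last holds). Time passes only in rows, so rows that do not move let the fingers close. It gives the time, the measured TCP pose, the force and the opening at its end, in the units of the state.
- r.sense(): the state, without advancing time (a new reading comes with each control period).
- eyes.snapshot(name): name is "side" or "top"; returns the picture (480x640x3 uint8, red, green, blue); there is no depth.
- eyes.get_calibration(name): a dict with "mtx" (3x3 intrinsics, pixels), "R" (3x3) and "t" (3): a world point X has camera coordinates R X + t. Camera axes: x right, y down, z forward; pixel columns grow to the right and rows downward; lengths in mm; the calibration is good to about 2 mm. A picture is of the moment at which its call begins. get_calibration takes no time and is no camera call.
- r.hand_in(): hands the job in, once; it reports no verdict.
The state is a dict: "time": time; "joint_pos": joint angles; "qd": joint speeds; "joint_efforts": joint torques, N m; "tool_pos": TCP position; "tcp_rot": TCP orientation; "ft_force": force on the tool from outside, world axes, zero at the start; "wrist_torque": the same for the moment, N m; "finger_gap": finger opening in mm.
Only numpy, scipy, OpenCV 4.12 (cv2) and the standard library are available. Lean on these libraries where they do the work, as an engineer would, in place of code of your own. Each camera call takes 0.05 s, during which the arm holds its last target. There are 200 camera calls.

## Working session

There is one attempt and no reset: what is moved stays moved. The work goes in short steps, Python scripts to look and compute and a tool call to move; the robot and the scene stay as the last step left them, time stands still between calls to the robot, and variables do not carry over. Pictures are saved under pics/ and viewed, about 8 in all and at most 12, crops included, and the job is handed in when it is done.

Besides the shell and the picture viewer there is one more tool, called in YAML: its name, and indented under it one key for each argument. play_rows: Moves the arm, as the interface text tells. Its arguments: {"type":"object","properties":{"deltas":{"type":"array"},"force":{"type":"number"}},"required":["deltas"]}

```bash
mkdir -p pics
python3 - <<'E'
from bench import r,eyes
import cv2
print(r.sense())
for n in("top","side"):
    cv2.imwrite(f"pics/{n}0.png",eyes.snapshot(n)[:,:,::-1])
    c=eyes.get_calibration(n);print(n,c)
E
```

```text
{'time': 0.0, 'joint_pos': array([-8.12119227e+01,  7.51682119e+00,  8.53309696e+01,  1.55574314e-03,
        8.72612261e+01, -4.89464204e+00]), 'qd': array([ 0.03410253, -0.02114993,  0.02703682, -0.07041819,  0.07461555,
        0.00485306]), 'joint_efforts': array([ 1.14193619e-03, -5.69389057e+01, -5.00553489e+01, -1.44484789e-04,
        1.45287858e-02,  5.62264927e-05]), 'tool_pos': array([ 141.85615837, -582.41123846,  230.21037508]), 'tcp_rot': array([-1.79891513e+02, -1.08498870e-02,  1.36826332e+01]), 'ft_force': array([-0.81422228, -0.00140307, -0.31800009]), 'wrist_torque': array([-0.01107635, -0.01165442,  0.00992599]), 'finger_gap': 85.3420881262123}
top {'mtx': array([[464.7245047 ,   0.        , 321.80453785],
       [  0.        , 464.7245047 , 240.17715057],
       [  0.        ,   0.        ,   1.        ]]), 'R': array([[ 0.00343615, -0.99997426,  0.00629893],
       [-0.99510935, -0.00404113, -0.09869678],
       [ 0.09871969, -0.00592899, -0.99509762]]), 't': array([ 20.33080111, 624.69172606, 822.24672081])}
side {'mtx': array([[454.0114895 ,   0.        , 316.95909033],
       [  0.        , 454.0114895 , 244.01640053],
       [  0.        ,   0.        ,   1.        ]]), 'R': array([[-0.76782049, -0.64066438, -0.00092625],
       [-0.3647876 ,  0.43837657, -0.82143532],
       [ 0.52667039, -0.63037699, -0.57030093]]), 't': array([495.28331838, 288.12723135, 533.26310159])}
```

View pics/top0.png

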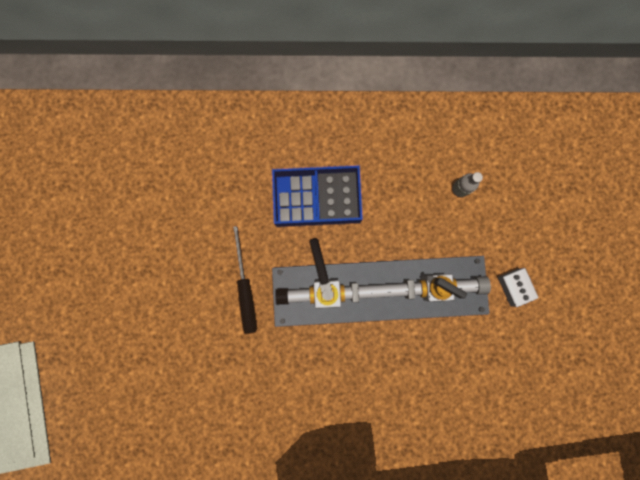

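View pics/side0.png

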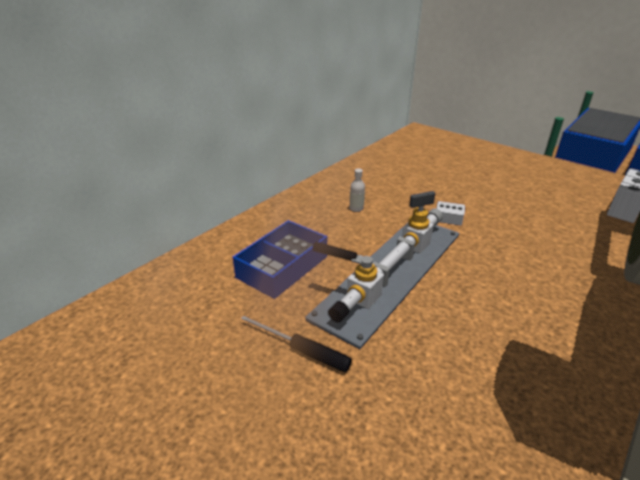

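The top view shows the plate corners at about (273,268), (485,258), (489,313) and (275,326). The lever runs from (316,240) to (325,283), with its axis near (327,293). The T-bar runs from (437,279) to (465,295). The side view agrees. Next I'll refine these with an enlarged crop.

```bash
cat > h.py <<'E'
import numpy as np
from bench import r,eyes
def ray(n,px,z):
    c=eyes.get_calibration(n);d=c["R"].T@np.linalg.inv(c["mtx"])@[*px,1];o=-c["R"].T@c["t"]
    return (o+d*(z-o[2])/d[2]).round(1)
def proj(n,X):
    c=eyes.get_calibration(n);p=c["mtx"]@(c["R"]@np.asarray(X,float)+c["t"]);return (p[:2]/p[2]).round(1)
E
python3 - <<'E'
from h import *
import cv2
P=[ray("top",p,10) for p in[(273,268),(485,258),(489,313),(275,326)]]
print(P,np.mean(P,0))
print("lever",ray("top",(316,240),99),ray("top",(325,283),99))
print("bar",ray("top",(437,279),130),ray("top",(465,295),130))
im=cv2.imread("pics/top0.png")
a=cv2.resize(im[225:335,265:385],None,fx=6,fy=6,interpolation=2)[:, :400*2]
b=cv2.resize(im[255:325,410:500],None,fx=8,fy=8,interpolation=2)
im2=cv2.imread("pics/side0.png")
d=cv2.resize(im2[180:320,300:460],None,fx=4,fy=4,interpolation=2)
o=np.zeros((600,800,3),np.uint8)
a=cv2.resize(im[230:320,300:380],(400,450),interpolation=2);b=cv2.resize(im[260:320,410:490],(400,300),interpolation=2)
o[:450,:400]=a;o[:300,400:]=b;o[300:600,400:]=cv2.resize(im2[180:285,320:460],(400,300),interpolation=2)
cv2.imwrite("pics/crop1.png",o)
E
```

```text
[array([574.1, 113.6,  10. ]), array([ 594.3, -284. ,   10. ]), array([ 492.1, -288.3,   10. ]), array([467.1, 108.4,  10. ])] [531.9   -87.575  10.   ]
lever [618.1  32.9  99. ] [545.9  17.5  99. ]
bar [ 552.7 -162.5  130. ] [ 527.3 -207.   130. ]
```

View pics/crop1.png

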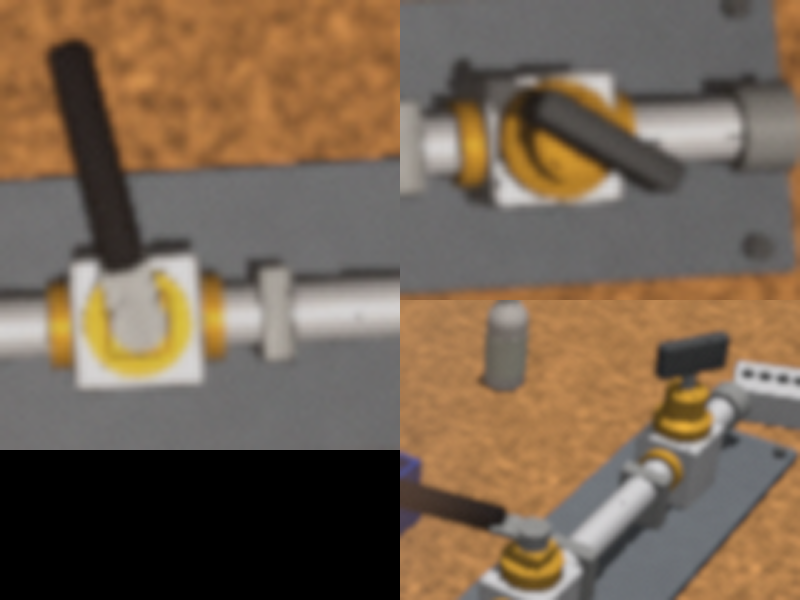

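The lever's tip is at (314.4,238.6) and its base at (324.6,283). The T-bar's top face runs from (439,281) to (465,295.6), and the side view puts the bar's centre at about (422,199).

```bash
cat >> h.py <<'E'
def rel(x,y,z,yaw=None):
    """remaining shift (mm) in tool axes, and turn about tool z (deg)"""
    s=r.sense();q=s["tcp_rot"]
    from scipy.spatial.transform import Rotation as Ro
    R=Ro.from_euler("xyz",q,degrees=True)
    d=R.inv().apply(np.array([x,y,z])-s["tool_pos"])
    print("t%.2f"%s["time"],"pos",s["tool_pos"].round(1),"rot",q.round(1),"q6 %.1f"%s["joint_pos"][5],"F",s["ft_force"].round(1),"M",s["wrist_torque"].round(2),"gap %.1f"%s["finger_gap"])
    print("shift",d.round(1),"turn z",None if yaw is None else round(float(q[2]-yaw),1),"tilt to undo rx",round(float((Ro.from_euler("xyz",[180,0,q[2]],degrees=True).inv()*R).as_rotvec()[0]),4))
E
python3 - <<'E'
from h import *
print("bar top", ray("top",(439,281),130),ray("top",(465,295.6),130),"c",ray("top",(452,288.3),130))
print("side z117",ray("side",(422.2,199.3),117))
print("lever",ray("top",(314.4,238.6),99),ray("top",(324.6,283),99), "axis",ray("top",(327.6,293),104))
print(proj("side",[537.5,-187.4,117]),proj("top",[537.5,-187.4,130]))
rel(538,-186,170,60)
E
```

```text
bar top [ 549.5 -165.6  130. ] [ 526.3 -206.9  130. ] c [ 537.9 -186.3  130. ]
side z117 [ 537.8 -185.2  117. ]
lever [620.5  35.6  99. ] [545.9  18.2  99. ] axis [529.3  13.2 104. ]
[422.9 198.9] [452.7 288.5]
t0.10 pos [ 141.9 -582.5  230.3] rot [-179.9   -0.    13.7] q6 -4.9 F [-0.5 -0.6 -0.1] M [ 0.01  0.01 -0.02] gap 85.2
shift [ 478.7 -291.4   60.9] turn z -46.3 tilt to undo rx 0.0017
```

play_rows:
  deltas:
    - [[0.05,-0.031,0.0],[0,0,0],0]
    - [[0.05,-0.031,0.0],[0,0,0],0]
    - [[0.05,-0.031,0.0],[0,0,0],0]
    - [[0.05,-0.031,0.0],[0,0,0],0]
    - [[0.05,-0.031,0.0],[0,0,0],0]
    - [[0.05,-0.031,0.0],[0,0,0],0]
    - [[0.05,-0.031,0.0],[0,0,0],0]
    - [[0.05,-0.031,0.0],[0,0,0],0]

```text
time: 1.1
tool_pos: [477.8, -238.6, 227.0]
tcp_rot: [-179.6, 0.1, 13.2]
ft_force: [0.5, -1.1, 0.6]
finger_gap: 85.8
```

```bash
python3 -c "
from h import *
rel(538,-186,160,60.5)"
```

```text
t1.10 pos [ 477.8 -238.6  227. ] rot [-1.796e+02  1.000e-01  1.320e+01] q6 44.6 F [ 0.5 -1.1  0.6] M [-0.04 -0.02  0.  ] gap 85.8
shift [ 70.8 -37.   67.2] turn z -47.3 tilt to undo rx 0.0062
```

play_rows:
  deltas:
    - [[0.038,-0.02,0.01],[0,0,0],0]
    - [[0.035,-0.018,0.01],[0,0,0],0]
    - [[0,0,0.01],[0,0,-0.165],0]
    - [[0,0,0.01],[0,0,-0.165],0]
    - [[0,0,0.01],[0,0,-0.165],0]
    - [[0,0,0.01],[0,0,-0.165],0]
    - [[0,0,0.008],[0,0,-0.165],0]
    - [[0,0,0],[0,0,0],0]

```text
time: 2.1
tool_pos: [542.4, -175.9, 152.8]
tcp_rot: [-179.3, -0.2, 62.3]
ft_force: [1.3, -0.3, 0.4]
finger_gap: 85.2
```

```bash
python3 -c "
from h import *
rel(538,-186,103,60.5)"
```

```text
t2.10 pos [ 542.4 -175.9  152.8] rot [-179.3   -0.2   62.3] q6 4.3 F [ 1.3 -0.3  0.4] M [-0.01 -0.01  0.01] gap 85.2
shift [-11.2   1.5  49.7] turn z 1.8 tilt to undo rx 0.0122
```

play_rows:
  deltas:
    - [[-0.01,0.001,0.012],[-0.012,0,0.03],0]
    - [[-0.001,0,0.018],[0,0,0],0]
    - [[0,0,0.015],[0,0,0],0]
    - [[0,0,0.002],[0,0,0],0]

```text
time: 2.6
tool_pos: [537.1, -186.7, 102.1]
tcp_rot: [-180.0, -0.2, 60.0]
ft_force: [-0.5, -0.1, -0.1]
finger_gap: 85.7
```

```bash
python3 -c "
from h import *
import cv2
rel(538,-186,103,60.5)
a=eyes.snapshot('side')[:,:,::-1];b=eyes.snapshot('top')[:,:,::-1]
o=np.hstack([cv2.resize(a[130:280,350:500],(400,400)),cv2.resize(b[220:340,390:510],(400,400))])
cv2.imwrite('pics/c2.png',o)"
```

```text
t2.60 pos [ 537.1 -186.7  102.1] rot [-180.    -0.2   60. ] q6 5.5 F [-0.5 -0.1 -0.1] M [0.   0.03 0.01] gap 85.7
shift [ 1.1  0.4 -0.9] turn z -0.5 tilt to undo rx 0.0004
```

View pics/c2.png

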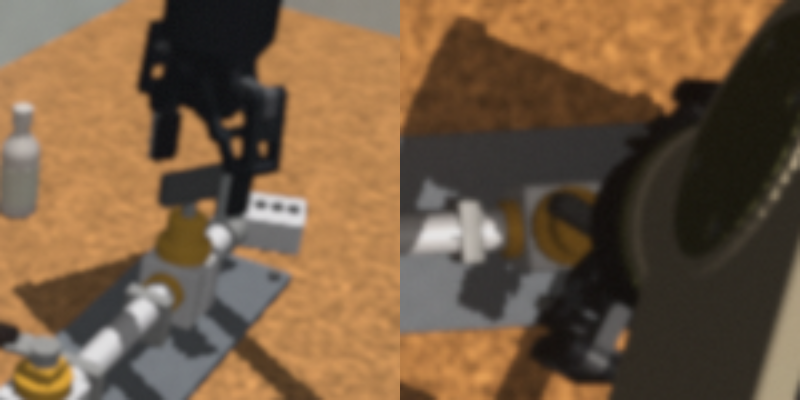

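The bar is between the open fingers. At time 2.6 the side crop shows it around (195,185), with one finger on each side. I'll close at a moderate grip force.

play_rows:
  deltas:
    - [[0,0,0],[0,0,0],1]
    - [[0,0,0],[0,0,0],1]
    - [[0,0,0],[0,0,0],1]
    - [[0,0,0],[0,0,0],1]
  force: 40

```text
time: 3.2
tool_pos: [539.2, -187.2, 105.6]
tcp_rot: [179.8, -0.2, 60.0]
ft_force: [-17.8, 9.5, 10.0]
finger_gap: 12.4
```

```bash
python3 -c "
from h import *
rel(538,-186,103,60.5)"
```

```text
t3.20 pos [ 539.2 -187.2  105.6] rot [179.8  -0.2  60. ] q6 5.5 F [-17.8   9.5  10. ] M [1.78 3.2  0.01] gap 12.4
shift [ 0.4 -1.7  2.6] turn z -0.5 tilt to undo rx -0.0043
```

play_rows:
  deltas:
    - [[0,-0.001,0],[0,0,0],1]
    - [[0,0,0],[0,0,0],1]

```text
time: 3.45
tool_pos: [538.7, -186.9, 105.7]
tcp_rot: [179.7, -0.2, 60.0]
ft_force: [1.6, 0.6, -1.1]
finger_gap: 11.4
```

```bash
python3 -c "
from h import *
rel(538,-186,103,60.5)"
```

```text
t3.45 pos [ 538.7 -186.9  105.7] rot [179.7  -0.2  60. ] q6 5.5 F [ 1.6  0.6 -1.1] M [-0.03 -0.05 -0.  ] gap 11.4
shift [ 0.4 -1.1  2.7] turn z -0.5 tilt to undo rx -0.0055
```

play_rows:
  deltas:
    - [[0,0,0],[0,0,0.12],1]
    - [[0,0,0],[0,0,0.12],1]
    - [[0,0,0],[0,0,0.12],1]

```text
time: 3.82
tool_pos: [538.8, -187.0, 105.7]
tcp_rot: [179.8, -0.3, 38.8]
ft_force: [0.1, 0.1, 0.7]
finger_gap: 10.8
```

```bash
python3 -c "
from h import *
rel(538.5,-186.5,103,60.5)"
```

```text
t3.83 pos [ 538.8 -187.   105.7] rot [179.8  -0.3  38.8] q6 26.7 F [0.1 0.1 0.7] M [-0.05 -0.05  0.07] gap 10.8
shift [ 0.1 -0.6  2.7] turn z -21.7 tilt to undo rx -0.0039
```

play_rows:
  deltas:
    - [[0,0,0],[0,0,0.12],1]
    - [[0,0,0],[0,0,0.12],1]
    - [[0,0,0],[0,0,0.12],1]
    - [[0,0,0],[0,0,0.12],1]
    - [[0,0,0],[0,0,0.12],1]

```text
time: 4.45
tool_pos: [538.8, -187.2, 105.9]
tcp_rot: [180.0, -0.4, 3.4]
ft_force: [-0.7, -0.2, 1.7]
finger_gap: 11.1
```

```bash
python3 -c "
from h import *
rel(538.5,-186.5,103,60.5)"
```

```text
t4.45 pos [ 538.8 -187.2  105.9] rot [180.   -0.4   3.4] q6 62.2 F [-0.7 -0.2  1.7] M [-0.05  0.2   2.  ] gap 11.1
shift [-0.3 -0.7  2.9] turn z -57.1 tilt to undo rx -0.0006
```

play_rows:
  deltas:
    - [[0,0,0],[0,0,0.02],1]
    - [[0,0,0],[0,0,0.0],1]

```text
time: 4.7
tool_pos: [538.8, -187.1, 105.9]
tcp_rot: [179.9, -0.4, 2.6]
ft_force: [0.1, -1.0, 0.6]
finger_gap: 11.4
```

```bash
python3 -c "
from h import *
rel(538.5,-186.5,103,60.5)"
```

```text
t4.70 pos [ 538.8 -187.1  105.9] rot [179.9  -0.4   2.6] q6 63.1 F [ 0.1 -1.   0.6] M [-0.24  0.11  2.15] gap 11.4
shift [-0.3 -0.6  2.9] turn z -57.9 tilt to undo rx -0.0016
```

play_rows:
  deltas:
    - [[0,0,0],[0,0,-0.02],1]
    - [[0,0,0],[0,0,0.0],1]

```text
time: 4.95
tool_pos: [538.8, -187.2, 105.8]
tcp_rot: [179.9, -0.3, 4.0]
ft_force: [0.3, -0.7, -0.3]
finger_gap: 11.7
```

```bash
python3 -c "
from h import *
rel(538.5,-186.5,103,60.5)"
```

```text
t4.95 pos [ 538.8 -187.2  105.8] rot [179.9  -0.3   4. ] q6 61.6 F [ 0.3 -0.7 -0.3] M [-0.21  0.17  1.67] gap 11.7
shift [-0.2 -0.7  2.8] turn z -56.5 tilt to undo rx -0.002
```

Wrist torque rose to about 2 N·m and holds there, so the valve is on its seat. Next I'll release, lift, and go to the lever.

play_rows:
  deltas:
    - [[0,0,0],[0,0,0],0]
    - [[0,0,0],[0,0,0],0]
    - [[0,0,0],[0,0,0],0]
    - [[0,0,-0.03],[0,0,0],0]
    - [[0,0,-0.03],[0,0,0],0]
    - [[0,0,0],[0,0,-0.08],0.5]
    - [[0,0,0],[0,0,-0.08],0.5]

```text
time: 5.82
tool_pos: [537.5, -187.1, 167.2]
tcp_rot: [180.0, -0.3, 13.0]
ft_force: [0.7, -0.9, 0.5]
finger_gap: 52.0
```

```bash
python3 -c "
from h import *
rel(601.5,29.8,150,13)"
```

```text
t5.83 pos [ 537.5 -187.1  167.2] rot [180.   -0.3  13. ] q6 52.5 F [ 0.7 -0.9  0.5] M [0.01 0.04 0.01] gap 52.0
shift [ 111.2 -196.9   17.7] turn z 0.0 tilt to undo rx -0.0001
```

play_rows:
  deltas:
    - [[0.025,-0.044,0],[0,0,0],0.5]
    - [[0.025,-0.044,0],[0,0,0],0.5]
    - [[0.025,-0.044,0],[0,0,0],0.5]
    - [[0.025,-0.044,0],[0,0,0],0.5]
    - [[0.005,-0.01,0],[0,0,0],0.5]

```text
time: 6.45
tool_pos: [599.7, 21.3, 168.4]
tcp_rot: [180.0, -0.4, 12.7]
ft_force: [0.1, -0.0, 0.2]
finger_gap: 42.8
```

```bash
python3 -c "
from h import *
import cv2
rel(601.5,29.8,77,13)
a=eyes.snapshot('side')[:,:,::-1];b=eyes.snapshot('top')[:,:,::-1]
o=np.hstack([cv2.resize(a[170:330,270:430],(400,400)),cv2.resize(b[255:325,400:490],(400,311),interpolation=2)[:, :].copy() if 0 else cv2.copyMakeBorder(cv2.resize(b[255:325,410:490],(400,350),interpolation=2),0,50,0,0,0)])
cv2.imwrite('pics/c3.png',o)"
```

```text
t6.45 pos [599.7  21.3 168.4] rot [180.   -0.4  12.7] q6 74.4 F [ 0.1 -0.   0.2] M [-0.02 -0.06  0.01] gap 42.8
shift [ 3.  -8.  91.4] turn z -0.3 tilt to undo rx -0.0006
```

View pics/c3.png

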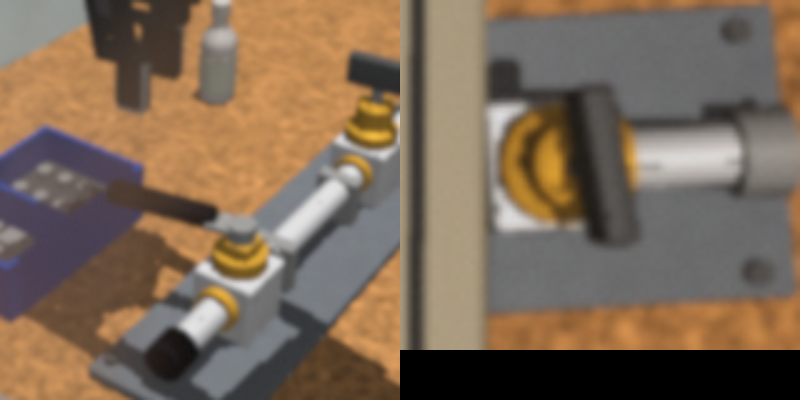

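The right crop shows the bar now running from about (592,90) to (622,240), a yaw of about 10°. That fits a seat at about 9°. The lever is undisturbed, so I'll lower over it.

play_rows:
  deltas:
    - [[0.002,-0.008,0.02],[0,0,0],0.5]
    - [[0.001,0,0.025],[0,0,0],0.5]
    - [[0,0,0.025],[0,0,0],0.5]
    - [[0,0,0.015],[0,0,0],0.5]
    - [[0,0,0.004],[0,0,0],0.5]

```text
time: 7.18
tool_pos: [598.7, 22.9, 72.1]
tcp_rot: [179.9, -0.2, 12.2]
ft_force: [-0.2, 0.9, 0.0]
finger_gap: 42.9
```

```bash
python3 -c "
from h import *
import cv2
rel(601.5,29.8,77,13)
a=eyes.snapshot('side')[:,:,::-1]
cv2.imwrite('pics/c4.png',cv2.resize(a[170:300,270:400],(500,500),interpolation=2))"
```

```text
t7.17 pos [598.7  22.9  72.1] rot [179.9  -0.2  12.2] q6 75.1 F [-0.2  0.9  0. ] M [-0.03  0.    0.  ] gap 42.9
shift [ 4.2 -6.1 -4.9] turn z -0.8 tilt to undo rx -0.0014
```

View pics/c4.png

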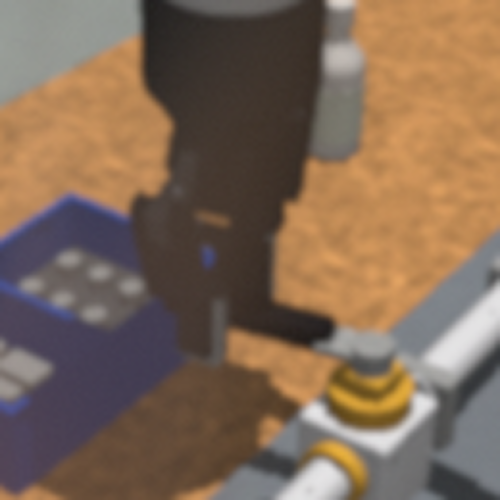

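The side crop shows the lever between the fingers, with its near finger at about (210,330). The fingertips are clear above the bin rim. Now I'll swing it along the arc.

play_rows:
  deltas:
    - [[0.003,-0.009,-0.003],[0,0,0],0.5]
    - [[0.001,-0.009,0],[0,0,0],0.5]
    - [[-0.003,-0.011,0],[0,0,-0.15],0.5]
    - [[-0.003,-0.011,0],[0,0,-0.15],0.5]
    - [[-0.003,-0.011,0],[0,0,-0.15],0.5]

```text
time: 7.85
tool_pos: [581.5, 70.8, 79.5]
tcp_rot: [179.5, -0.4, 38.7]
ft_force: [0.7, -2.3, -0.5]
finger_gap: 43.3
```

```bash
cat >> h.py <<'E'
def lev(ax=(528.5,12.8)):
    s=r.sense();d=s["tool_pos"][:2]-ax;y=np.radians(s["tcp_rot"][2])
    print("in tool-yaw frame about axis:",(d[0]*np.cos(y)+d[1]*np.sin(y)).round(1),(-d[0]*np.sin(y)+d[1]*np.cos(y)).round(1))
    rel(0,0,0)
E
python3 -c "
from h import *
lev()"
```

```text
in tool-yaw frame about axis: 77.6 12.1
t7.85 pos [581.5  70.8  79.5] rot [179.5  -0.4  38.7] q6 53.4 F [ 0.7 -2.3 -0.5] M [-0.4  -0.02 -0.09] gap 43.3
shift [-498.5 -309.1   73.7] turn z None tilt to undo rx -0.0085
```

play_rows:
  deltas:
    - [[-0.003,-0.011,0.001],[0.008,0,-0.15],0.5]
    - [[-0.003,-0.011,0],[0,0,-0.15],0.5]
    - [[-0.003,-0.011,0],[0,0,-0.15],0.5]
    - [[-0.003,-0.011,0],[0,0,-0.15],0.5]
    - [[-0.0025,-0.009,0],[0,0,-0.12],0.5]

```text
time: 8.48
tool_pos: [533.7, 91.7, 83.5]
tcp_rot: [179.1, -0.3, 81.6]
ft_force: [2.6, -1.0, -1.8]
finger_gap: 42.9
```

```bash
python3 -c "
from h import *
lev()"
```

```text
in tool-yaw frame about axis: 78.8 6.4
t8.47 pos [533.7  91.7  83.5] rot [179.1  -0.3  81.6] q6 12.7 F [ 2.6 -1.  -1.8] M [-0.1  -0.33 -0.09] gap 42.9
shift [-169.2 -515.8   74.3] turn z None tilt to undo rx -0.0164
```

play_rows:
  deltas:
    - [[-0.002,-0.01,0.004],[0.015,0,-0.1],0.5]
    - [[-0.001,-0.007,0.002],[0,0,-0.08],0.5]
    - [[0,-0.004,0.001],[0,0,-0.02],0.5]

```text
time: 8.85
tool_pos: [515.9, 92.3, 80.9]
tcp_rot: [179.3, -0.2, 93.6]
ft_force: [2.4, -1.1, -0.9]
finger_gap: 42.5
```

```bash
python3 -c "
from h import *
lev()"
```

```text
in tool-yaw frame about axis: 80.1 7.6
t8.85 pos [515.9  92.3  80.9] rot [179.3  -0.2  93.6] q6 0.8 F [ 2.4 -1.1 -0.9] M [-0.21 -0.27 -0.07] gap 42.5
shift [ -60.1 -521.7   74.1] turn z None tilt to undo rx -0.0127
```

play_rows:
  deltas:
    - [[0,-0.004,0.0],[0.012,0,0],0.5]
    - [[0,-0.004,0],[0,0,0],0.5]

```text
time: 9.1
tool_pos: [508.3, 92.7, 81.8]
tcp_rot: [179.9, -0.2, 93.5]
ft_force: [4.0, 0.8, -1.1]
finger_gap: 42.4
```

```bash
python3 -c "
from h import *
lev()"
```

```text
in tool-yaw frame about axis: 80.9 15.3
t9.10 pos [508.3  92.7  81.8] rot [179.9  -0.2  93.5] q6 1.0 F [ 4.   0.8 -1.1] M [ 0.01 -0.59  0.  ] gap 42.4
shift [ -61.9 -513.2   80.5] turn z None tilt to undo rx -0.002
```

Force is starting to rise. I'll use small pushes to confirm the stop.

play_rows:
  deltas:
    - [[0,-0.003,0.0],[0,0,0],0.5]
    - [[0,-0.003,0],[0,0,0],0.5]

```text
time: 9.35
tool_pos: [507.9, 92.7, 82.4]
tcp_rot: [179.1, -0.2, 93.4]
ft_force: [24.0, -0.2, -19.0]
finger_gap: 42.9
```

```bash
python3 -c "
from h import *
lev()"
```

```text
in tool-yaw frame about axis: 80.9 15.9
t9.35 pos [507.9  92.7  82.4] rot [179.1  -0.2  93.4] q6 1.1 F [ 24.   -0.2 -19. ] M [ 0.21 -3.23  0.05] gap 42.9
shift [ -63.  -513.6   74.3] turn z None tilt to undo rx -0.0154
```

That is a firm stop: 24 N at 80 mm. I'll back off, lift, and look.

play_rows:
  deltas:
    - [[0,0.012,0],[0.015,0,0],0.5]
    - [[0,0,-0.03],[0,0,0],0.5]
    - [[0,0,-0.03],[0,0,0.1],0.5]
    - [[0,0,-0.03],[0,0,0.16],0]
    - [[0,0,0],[0,0,0.16],0]
    - [[0,0,0],[0,0,0.16],0]
    - [[0,0,0],[0,0,0.16],0]
    - [[0,0,0],[0,0,0.16],0]

```text
time: 10.35
tool_pos: [517.0, 93.9, 174.3]
tcp_rot: [-179.5, 0.2, 39.8]
ft_force: [-0.7, -0.3, -0.6]
finger_gap: 85.6
```

```bash
python3 -c "
from h import *
import cv2
rel(538.3,-187,165,9)
a=eyes.snapshot('side')[:,:,::-1];b=eyes.snapshot('top')[:,:,::-1]
o=np.hstack([cv2.resize(a[170:330,290:450],(400,400)),cv2.copyMakeBorder(cv2.resize(b[255:325,410:490],(400,350),interpolation=2),0,50,0,0,0)])
cv2.imwrite('pics/c5.png',o)"
```

```text
t10.35 pos [517.   93.9 174.3] rot [-179.5    0.2   39.8] q6 54.6 F [-0.7 -0.3 -0.6] M [-0.01 -0.03 -0.02] gap 85.6
shift [-163.4  229.5    7.9] turn z 30.8 tilt to undo rx 0.0083
```

View pics/c5.png

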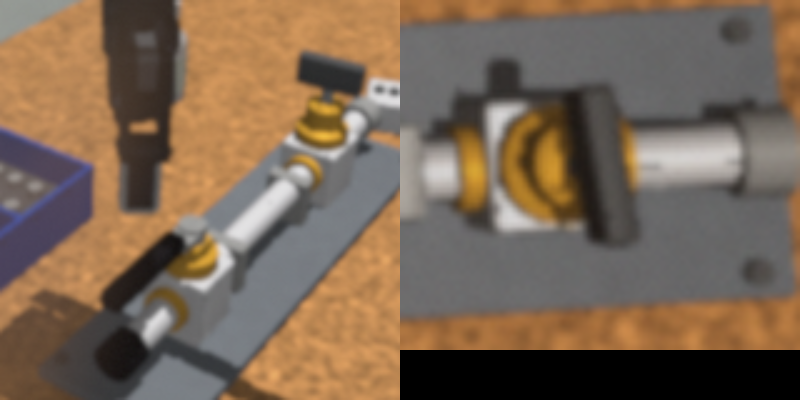

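The side crop shows the lever lying along the pipe, from (110,300) to (180,240). The bar is unchanged from (597,88) to (620,240), a yaw of about 9°. Going back to the needle valve.

play_rows:
  deltas:
    - [[-0.032,0.045,0],[-0.008,0,0],0]
    - [[-0.032,0.045,0],[0,0,0],0]
    - [[-0.032,0.045,0],[0,0,0],0]
    - [[-0.032,0.045,0],[0,0,0],0]
    - [[-0.032,0.045,0],[0,0,0],0]
    - [[0,0,0],[0,0,0.17],0]
    - [[0,0,0],[0,0,0.17],0]
    - [[0,0,0],[0,0,0.17],0]

```text
time: 11.45
tool_pos: [540.5, -188.8, 173.3]
tcp_rot: [-179.9, 0.3, 12.0]
ft_force: [-0.1, -0.1, -0.6]
finger_gap: 85.4
```

```bash
python3 -c "
from h import *
rel(538.3,-187,105,9)
a=ray('top',(449.4,272.6),130);b=ray('top',(454,303),130);print(a,b,(a+b)/2,np.degrees(np.arctan2(a[1]-b[1],a[0]-b[0])))"
```

```text
t11.45 pos [ 540.5 -188.8  173.3] rot [-179.9    0.3   12. ] q6 53.7 F [-0.1 -0.1 -0.6] M [ 0.01 -0.01  0.05] gap 85.4
shift [-1.5 -2.1 68.3] turn z 3.0 tilt to undo rx 0.0016
[ 563.1 -182.7  130. ] [ 514.5 -189.   130. ] [ 538.8  -185.85  130.  ] 7.3860431512672795
```

play_rows:
  deltas:
    - [[-0.001,-0.002,0.02],[0,0,0.05],0]
    - [[0,0,0.025],[0,0,0],0]
    - [[0,0,0.016],[0,0,0],0]
    - [[0,0,0.002],[0,0,0],0.6]
    - [[0,0,0],[0,0,0],0.6]

```text
time: 12.08
tool_pos: [538.7, -186.9, 109.3]
tcp_rot: [-179.9, 0.3, 9.7]
ft_force: [-0.3, 0.1, 1.1]
finger_gap: 51.5
```

```bash
python3 -c "
from h import *
rel(538.5,-187,105,9)"
```

```text
t12.07 pos [ 538.7 -186.9  109.3] rot [-179.9    0.3    9.7] q6 56.1 F [-0.3  0.1  1.1] M [0.02 0.01 0.04] gap 51.5
shift [-0.2  0.1  4.3] turn z 0.7 tilt to undo rx 0.0019
```

play_rows:
  deltas:
    - [[0,0,0.002],[0,0,0.01],1]
    - [[0,0,0],[0,0,0],1]
    - [[0,0,0],[0,0,0],1]
    - [[0,0,0],[0,0,0],1]
  force: 40

```text
time: 12.58
tool_pos: [539.6, -187.0, 109.0]
tcp_rot: [-179.9, 0.2, 9.1]
ft_force: [0.1, 0.3, -2.4]
finger_gap: 11.1
```

```bash
python3 -c "
from h import *
rel(538.5,-187,105,9)"
```

```text
t12.57 pos [ 539.6 -187.   109. ] rot [-179.9    0.2    9.1] q6 56.7 F [ 0.1  0.3 -2.4] M [-0.03 -0.01 -0.04] gap 11.1
shift [-1.1 -0.2  4. ] turn z 0.1 tilt to undo rx 0.0009
```

play_rows:
  deltas:
    - [[0,0,0],[0,0,0.03],1]
    - [[0,0,0],[0,0,0],1]

```text
time: 12.82
tool_pos: [539.6, -187.0, 109.1]
tcp_rot: [-180.0, 0.2, 7.4]
ft_force: [0.0, 0.5, -0.9]
finger_gap: 11.3
```

```bash
python3 -c "
from h import *
rel(538.5,-187,105,9)"
```

```text
t12.82 pos [ 539.6 -187.   109.1] rot [-180.     0.2    7.4] q6 58.4 F [ 0.   0.5 -0.9] M [-0.01  0.12  0.77] gap 11.3
shift [-1.1 -0.1  4.1] turn z -1.6 tilt to undo rx 0.0004
```

The seat is felt again: torque starts at a yaw of about 9°. I'll open 180° to a yaw of 189°, which reads as -171°.

play_rows:
  deltas:
    - [[0,0,0],[0,0,-0.14],1]
    - [[0,0,0],[0,0,-0.14],1]
    - [[0,0,0],[0,0,-0.14],1]
    - [[0,0,0],[0,0,-0.14],1]
    - [[0,0,0],[0,0,-0.14],1]
    - [[0,0,0],[0,0,-0.14],1]
    - [[0,0,0],[0,0,-0.14],1]
    - [[0,0,0],[0,0,-0.14],1]

```text
time: 13.82
tool_pos: [538.9, -186.1, 109.0]
tcp_rot: [-179.7, -0.1, 73.3]
ft_force: [-1.8, 2.2, -0.4]
finger_gap: 11.1
```

```bash
python3 -c "
from h import *
rel(538.8,-187,109,189)"
```

```text
t13.82 pos [ 538.9 -186.1  109. ] rot [-1.797e+02 -1.000e-01  7.330e+01] q6 -7.6 F [-1.8  2.2 -0.4] M [ 0.05  0.1  -0.11] gap 11.1
shift [-0.9  0.2  0. ] turn z -115.7 tilt to undo rx 0.0055
```

play_rows:
  deltas:
    - [[-0.001,0,0],[-0.005,0,-0.14],1]
    - [[0,0,0],[0,0,-0.14],1]
    - [[0,0,0],[0,0,-0.14],1]
    - [[0,0,0],[0,0,-0.14],1]
    - [[0,0,0],[0,0,-0.14],1]
    - [[0,0,0],[0,0,-0.14],1]
    - [[0,0,0],[0,0,-0.14],1]
    - [[0,0,0],[0,0,-0.14],1]

```text
time: 14.82
tool_pos: [537.7, -186.4, 109.0]
tcp_rot: [179.9, -0.2, 139.4]
ft_force: [-1.3, 0.2, -1.1]
finger_gap: 11.0
```

```bash
python3 -c "
from h import *
rel(538.8,-187,109,189)"
```

```text
t14.82 pos [ 537.7 -186.4  109. ] rot [179.9  -0.2 139.4] q6 -73.9 F [-1.3  0.2 -1.1] M [-0.04  0.02 -0.09] gap 11.0
shift [-1.3  0.2  0. ] turn z -49.6 tilt to undo rx -0.0016
```

play_rows:
  deltas:
    - [[-0.001,0,0],[0,0,-0.14],1]
    - [[0,0,0],[0,0,-0.14],1]
    - [[0,0,0],[0,0,-0.14],1]
    - [[0,0,0],[0,0,-0.14],1]
    - [[0,0,0],[0,0,-0.14],1]
    - [[0,0,0],[0,0,-0.14],1]
    - [[0,0,0],[0,0,0],1]

```text
time: 15.7
tool_pos: [537.4, -187.3, 109.0]
tcp_rot: [179.7, -0.2, -171.1]
ft_force: [-1.2, 1.4, -1.1]
finger_gap: 10.6
```

```bash
python3 -c "
from h import *
rel(538.8,-187,109,189)"
```

```text
t15.70 pos [ 537.4 -187.3  109. ] rot [ 179.7   -0.2 -171.1] q6 -123.4 F [-1.2  1.4 -1.1] M [ 0.13 -0.1   0.1 ] gap 10.6
shift [-1.4  0.   0. ] turn z -360.1 tilt to undo rx -0.0049
```

The yaw is -171.1°, so the bar has turned 179.9° from its seat. I'll open the fingers, rise straight up, and move off towards the robot to clear the view.

play_rows:
  deltas:
    - [[0,0,0],[0,0,0],0]
    - [[0,0,0],[0,0,0],0]
    - [[0,0,0],[0,0,0],0]
    - [[0,0,0],[0,0,0],0]
    - [[0,0,-0.03],[0,0,0],0]
    - [[0,0,-0.04],[0,0,0],0]
    - [[0,0,-0.05],[0,0,0],0]

```text
time: 16.58
tool_pos: [535.1, -186.9, 226.9]
tcp_rot: [179.5, -0.6, -171.6]
ft_force: [0.3, 0.4, 1.0]
finger_gap: 85.6
```

play_rows:
  deltas:
    - [[0.02,0.05,0],[0,0,0],0]
    - [[0.02,0.05,0],[0,0,0],0]
    - [[0.02,0.05,0],[0,0,0],0]
    - [[0,0,0],[0,0,0],0]

```text
time: 17.08
tool_pos: [455.3, -45.4, 235.3]
tcp_rot: [179.8, 0.1, -171.8]
ft_force: [-0.5, 1.0, 0.4]
finger_gap: 85.5
```

```bash
python3 -c "
from h import *
import cv2
rel(538.8,-187,109,189)
cv2.imwrite('pics/s6.png',eyes.snapshot('side')[:,:,::-1]);b=eyes.snapshot('top')[:,:,::-1]
cv2.imwrite('pics/t6.png',cv2.resize(b[150:350,225:545],(800,500),interpolation=2))"
```

```text
t17.07 pos [455.3 -45.4 235.3] rot [ 1.798e+02  1.000e-01 -1.718e+02] q6 -110.6 F [-0.5  1.   0.4] M [-0.02 -0.04  0.03] gap 85.5
shift [ -62.2 -152.6  125.7] turn z -360.8 tilt to undo rx -0.0041
```

View pics/t6.png

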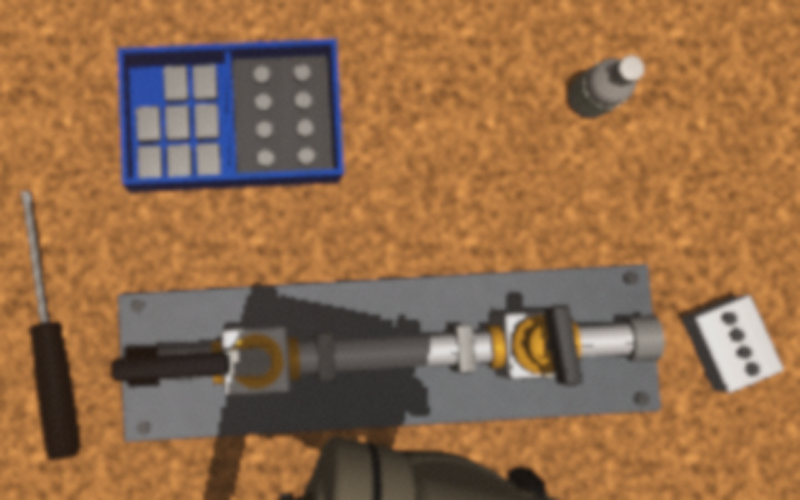

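The lever lies along the pipe, from (115,370) to (235,360). The bar's top face runs from (557,308) to (572,382), which matches its seat orientation plus half a turn. The bin, bottle, screwdriver and housing haven't moved, and the robot is clear of everything.

```bash
python3 -c "
from bench import r
print(r.hand_in())"
```

```text
the job is handed in; nothing more can be done
None
```

The air line is in service, and I handed the job in at about 17 s of the 72 s allowed; hand-in gives no verdict.

- **Needle valve shut:** I screwed it clockwise until it stopped on its seat. Wrist torque rose from 0.07 to about 2 N·m and held there. It stayed shut while I moved the lever.
- **Shut-off lever open:** I swung it counter-clockwise to its hard stop, where the sideways push rose from about 3 N to 24 N. The picture afterwards shows it lying along the pipe.
- **Needle valve opened half a turn:** I felt the seat again at a tool yaw of about 9°, within a degree or two. I then turned it counter-clockwise to 189°, which is about 180° open, and let go.

**Last checks:** The final top view shows the bar as expected after half a turn and the lever fully open. The bin, bottle, screwdriver and housing are where they were, and the gripper is clear with near-zero wrist force. The camera put the seated bar at 7 to 10°, depending on the picture, which agrees with the felt seat only to within about 2°. The bar looks the same every half turn, so the pictures alone can't confirm the opening; that rests on the tool angle I measured while holding it.

While the gripper first closed on the bar, the wrist force briefly reached about 20 N. It settled with a 1 mm shift. No check failed.

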